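Set out the jacking-post parts on the plank

ROBOT

A 6-joint arm with a two-finger parallel gripper is mounted at the origin on the work surface; the furniture and walls round the work are solid. World frame = base frame: x ahead of the robot, y to its left, z up, the work surface at z = 0. Lengths are in mm, angles in rad, forces in N, time in s.
With the tool pointing down it reaches from about 325 to 850 mm from the base axis. Payload 4.4 kg.
Tool frame: the origin (TCP) lies at the very end of the fingers, on their centre line; the grasp point (between the pads) lies 19 mm behind it; z points along the fingers, y is the line along which they close (so a half turn about z gives the same grasp; the last joint's range is limited). The gripper opens to 94 mm and grips with 3 to 60 N. Pads are 16 mm wide; open, the fingers measure 119 mm over their backs; the gripper's body (75 mm by 177 mm) begins 78 mm behind the grasp point.
Start: joints at [-1.407, 0.207, 1.542, -0, 1.393, -0.15], TCP at [178.023, -546.75, 205.447] pointing down, gripper open.
Joint ranges: [-2.73, 2.73], [-0.86, 2.22], [0.23, 2.46], [-1.11, 4.25], [0.08, 2.63], [-2.82, 2.82]. Speed limits (rad/s): [2.79, 2.79, 3.14, 3.14, 3.14, 3.14].

INTERFACE

Orientations are given as a unit quaternion [x, y, z, w].
In Python, from rig import * gives the robot as it stands.
- The arm moves only by the shell command python3 -m crank 'ROWS' [FORCE]. ROWS is text: rows parted by semicolons, each of 7 numbers parted by spaces: the shift along the tool's x, y, z in units of 2 cm (1.0 is 2 cm), then the turn, a rotation vector about the tool's x, y, z in units of 45 degrees (1.0 is 45 degrees), then the gripper's target within -1 to 1 (shut at 1, half-way at 0, fully open at -1). A call has 1 to 20 rows; each row shifts and turns the commanded pose from where the row before left it, along the tool's axes as they then stand; what a row does not reach is not made up. A row lasts 1/12 s, in which the tool goes at most 41.7 mm and 7.16 degrees, less where a joint would pass 70% of its speed; a pose out of reach is approached as far as the arm can. A call with a number of a shift or a turn outside -1 to 1 is refused whole. A call with a gripper value outside its range is refused whole. The fingers move at their own pace and stop on an object; FORCE is the grip in N (left out, the last holds). Time passes only in rows, so rows that do not move let the fingers close. It gives the time, the measured TCP pose, the force, the opening and the grip force at its end, in the units of the state.
- sense(): the state, without advancing time (a new reading comes with each control period).
- read_camera(name): name is "scene" or "top" or "wrist"; returns a dict with "color" (400x640x3 uint8, red, green, blue), "K" (3x3 intrinsics, pixels), "distortion" ([k1, k2, p1, p2, k3] as OpenCV has them; the pictures are not rectified), "origin" and "orientation" of the camera in the world; the wrist camera has in their place "tool_from_camera" (4x4, takes a point from camera to tool coordinates, whose origin is the TCP and whose axes are the flange's). Camera axes: x right, y up, looking along -z (the intrinsics and any distortion apply to the point x, -y, -z); pixel columns grow to the right and rows downward; lengths in mm; the calibration is good to about 2 mm. A picture is of the moment at which its call begins: read the wrist's pose just before it. There is no depth.
- sign_off(): hands the job in; it is judged then, once.
Trained networks look in a picture, given as the dict that the camera call returned (one of the last four; its "shot" number tells which), for a name from the list of things; names that differ only in an ending like _2 or _b are one class to them, and where a whole thing is asked for, a point or a joint stands for the part that bears it (a point fixed in the world has none). Each returns a list of dicts, best first, with "score" (0 to 1); they miss things now and then, are a little off and sometimes report something else, mostly with a low value. They report only what shows in the picture. A call takes as long as a camera call. They do not tell look-alikes from the thing itself.
- cut_out(label, picture): "pixels" (400x640 bool, what is visible of it) and "extent" ([centre column, centre row, width, height] in pixels, round what is visible of it).
The state is a dict: "clock": time; "qpos": joint angles; "joint_vel": joint speeds; "joint_torque": joint torques, N m; "tcp_pos": TCP position; "ee_rot": TCP orientation; "wrist_force": force on the tool from outside, world axes, zero at the start; "moment": the same for the moment, N m; "gripper_width": finger opening in mm; "finger_force": force on a finger pad.
Only numpy, scipy, OpenCV 4.12 (cv2) and the standard library are available. Lean on these libraries where they do the work, as an engineer would, in place of code of your own. Each camera call takes 0.05 s, during which the arm holds its last target. There are 200 camera calls.

TASK

Set the next weld job out on the plank for tacking: stand the pipe offcut centrally on the hub of the rusty flange and lay the larger nut centrally on top of the pipe, lay the smaller nut centrally on the hub of the other round workpiece (the grey disc), and stand the thicker bolt on its head on the plank, midway between the two workpieces. Everything must end upright, released and at rest; leave the thinner bolt, the grease tin and the tape measure where they are.

Things in the scene. Friction and masses are not known exactly. Their poses are not given: they have to be found in the camera images.
- plank: wooden plank lying flat, 110 x 400 x 24 mm, fixed to the table during a run; origin at the centre of its underside, own y along its length, z up. It carries the two round workpieces, fixed, one on each end, each 130 mm from its middle, so the point midway between them is the middle of the plank's top, 24 mm above the origin: where the thicker bolt goes
- flange: rusty flange: rust-brown round plate 130 mm across, 13 mm thick, with bolt holes and a raised round hub 45 mm across; lies on the plank, fixed; origin at the centre of its underside, z up; the hub's top is 45 mm above the origin (69 mm above the table). Its bore is narrower than the pipe, so treat the top as flat
- disc: grey disc: grey round plate 124 mm across, 14 mm thick, with a pale weld bead half way round, no bolt holes, and a raised brown hub 46 mm across; lies on the plank, fixed; origin at the centre of its underside, z up; the hub's top is 44 mm above the origin (68 mm above the table). Its bore is narrower than the smaller nut, so treat the top as flat
- tube: pipe offcut standing on end, rust-brown, 43 mm diameter, 54 mm tall, loose, about 0.29 kg; origin at the centre of its underside, z up. Treat its top as flat: the larger nut rests on it
- big_nut: larger hexagon nut, dark grey, 36 mm across the flats, 41 mm across the corners, 19 mm tall, lying flat, loose, about 0.11 kg; origin at the centre of its underside, z up, own x square to a pair of flats (grip it along own x or 60 degrees from it), own y through two corners
- small_nut: smaller hexagon nut, rust-brown, 30 mm across the flats, 34 mm across the corners, 16 mm tall, lying flat, loose, about 0.06 kg; origin at the centre of its underside, z up, own x square to a pair of flats (grip it along own x or 60 degrees from it), own y through two corners
- thick_bolt: thicker bolt standing on its head, thread up, rust-brown, shank 20 mm diameter, head 34 mm across and 13 mm tall, 87 mm tall in all, loose, about 0.27 kg; origin at the centre of the head's underside, z up along the shank
- thin_bolt: thinner bolt standing on its head, thread up, grey, shank 16 mm diameter, head 27 mm across, 61 mm tall; not part of the job, to be left alone; origin at the centre of the head's underside, z up
- tin: round orange grease tin, 67 mm diameter, 60 mm tall, standing beside the plank; to be left alone; origin at the centre of its underside, z up
- tape: yellow tape measure standing on edge, 34 x 92 x 65 mm, beside the plank; to be left alone; origin at the centre of its underside, z up
Things that resemble listed ones, but are neither listed nor needed, are in the scene too. What is shaped like the thick_bolt but purple is not meant.

How it is judged (in metres and radians):
At the end, for the whole second after the job is handed in: Pipe on the flange's hub, larger nut on the pipe, smaller nut on the disc's hub, thicker bolt on the plank's middle: each within 12 mm of centre, 4 mm of resting height and 4.5 degrees of upright, at rest. Thinner bolt, tin and tape upright, within 30 mm of their starts (horizontal distance between tube and flange below 0.012 m and z of tube in the frame of flange between 0.041 and 0.049 m and angle between each of tube, big_nut, small_nut, thick_bolt's own z axis and vertical below 0.08 rad and linear speed of each of tube, big_nut, small_nut, thick_bolt below 0.02 m/s and angular speed of each of tube, big_nut, small_nut, thick_bolt below 0.2 rad/s and horizontal distance between big_nut and tube below 0.012 m and z of big_nut in the frame of tube between 0.05 and 0.058 m and horizontal distance between small_nut and disc below 0.012 m and z of small_nut in the frame of disc between 0.04 and 0.048 m and horizontal distance between thick_bolt and plank below 0.012 m and z of thick_bolt in the frame of plank between 0.02 and 0.028 m and distance of each of thin_bolt, tin, tape from where it was at the start of the episode below 0.03 m and angle between each of thin_bolt, tin, tape's own z axis and vertical below 0.15 rad); the robot touches nothing.
It fails at once if the thinner bolt, the grease tin or the tape measure is pushed away (more than 30 mm) or knocked over (distance of any of thin_bolt, tin, tape from where it was at the start of the episode above 0.03 m or angle between any of thin_bolt, tin, tape's own z axis and vertical above 0.5 rad).
It also fails if it takes over 96 s, if anything falls off the work surface, if the arm or the gripper's body presses on something with over 40 N, if the wrist force passes 120 N, or if a joint passes its speed limit or range.

## Working session

There is one attempt and no reset: what is moved stays moved. The work goes in short steps, Python scripts to look and compute and a shell command to move; the robot and the scene stay as the last step left them, time stands still between calls to the robot, and variables do not carry over. Pictures are saved under pics/ and viewed, at most 14 in all, crops included, and the job is handed in when it is done.

```bash
ls; mkdir -p pics; python3 - <<'E'
from rig import *
import cv2,numpy as np
print(sense())
for n in ("scene","top"):
    p=read_camera(n); cv2.imwrite(f"pics/{n}0.png",p["color"][:,:,::-1]); print(n,p["K"],p["distortion"],p["origin"],p["orientation"])
    for l in ["plank","flange","disc","tube","big_nut","small_nut","thick_bolt","thin_bolt","tin","tape"]:
        print(l,[(round(float(d["score"]),2),np.round(d["extent"]).tolist()) for d in cut_out(l,p)][:4])
E
```

```text
pics
{'clock': 0.0, 'qpos': array([-1.40649860e+00,  2.07413615e-01,  1.54293226e+00, -2.39334287e-05,
        1.39348282e+00, -1.50478409e-01]), 'joint_vel': array([-6.77477658e-04, -1.44939449e-05, -3.88440743e-04,  1.22236265e-03,
       -1.47934019e-04, -7.49591234e-04]), 'joint_torque': array([-4.44176612e-05, -3.70876086e+01, -2.81414813e+01,  6.99140551e-02,
        3.61745583e-02, -1.75167424e-04]), 'tcp_pos': array([ 177.88354157, -545.95476693,  204.30472231]), 'ee_rot': array([ 9.87639093e-01,  1.56741095e-01, -1.95015322e-05, -1.11791418e-03]), 'wrist_force': array([ 0.16916884, -0.37986437,  0.13962782]), 'moment': array([ 0.00667248,  0.02702577, -0.02029638]), 'finger_force': 0.0, 'gripper_width': 94.1265857940958}
scene [[415.62405448   0.         324.36986698]
 [  0.         415.62405448 200.71001422]
 [  0.           0.           1.        ]] [-0.02956791  0.          0.          0.          0.        ] [-182.71687769  679.34792223  673.50214845] [-0.189611    0.44581597  0.80177347 -0.34993583]
plank [(0.92, [296.0, 212.0, 116.0, 66.0])]
flange [(0.91, [268.0, 216.
[... 545 characters left out ...]
0431277 197.91714176]
 [  0.           0.           1.        ]] [0.04419866 0.         0.         0.         0.        ] [ 3.33192820e+02 -6.50642162e-01  1.30800531e+03] [-0.06015777  0.05076673  0.71385166 -0.69585889]
plank [(0.55, [319.0, 168.0, 155.0, 64.0])]
flange [(0.66, [270.0, 173.0, 49.0, 51.0])]
disc [(0.77, [367.0, 156.0, 46.0, 49.0])]
tube [(0.77, [434.0, 234.0, 24.0, 19.0])]
big_nut [(0.48, [221.0, 242.0, 17.0, 15.0])]
small_nut []
thick_bolt [(0.7, [308.0, 234.0, 13.0, 9.0]), (0.65, [320.0, 271.0, 18.0, 11.0]), (0.44, [336.0, 241.0, 6.0, 10.0])]
thin_bolt []
tin [(0.96, [468.0, 171.0, 30.0, 30.0]), (0.55, [433.0, 236.0, 19.0, 24.0])]
tape [(0.67, [185.0, 188.0, 42.0, 25.0])]
```

```bash
python3 - <<'E'
import cv2
a=cv2.imread("pics/top0.png")[110:310,150:500]; cv2.imwrite("pics/top0c.png",cv2.resize(a,(800,457),interpolation=cv2.INTER_CUBIC))
a=cv2.imread("pics/scene0.png")[130:310,170:430]; cv2.imwrite("pics/scene0c.png",cv2.resize(a,(800,554),interpolation=cv2.INTER_CUBIC))
E
```

```text
(no output)
```

View pics/top0c.png

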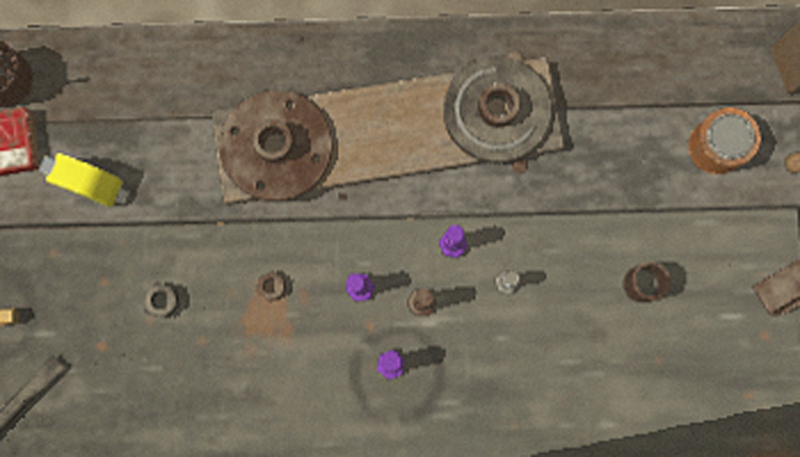

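View pics/scene0c.png

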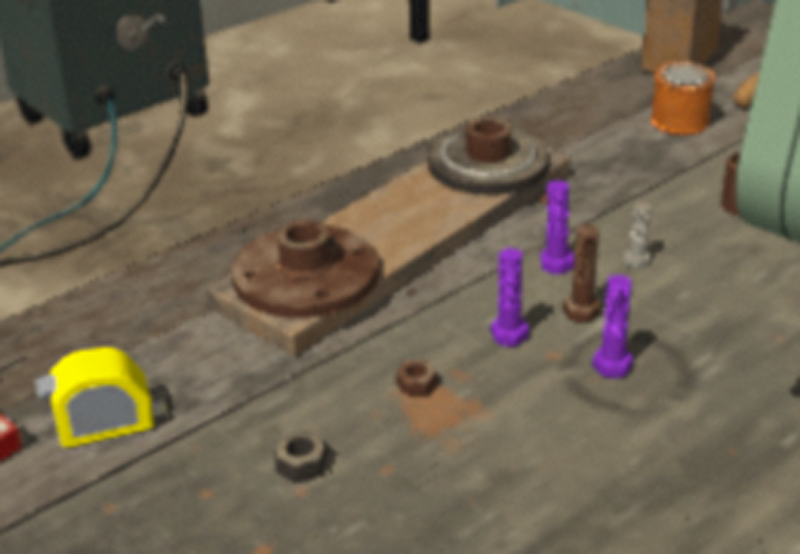

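The top view shows the big nut at crop (162,300), the small nut (272,286), the brown thick bolt (422,300) between three purple look-alikes, the thin bolt (508,281) and the pipe (648,282). The flange hub is at (272,140) and the disc hub at (499,103).

```bash
cat > h.py <<'E'
from rig import *
import cv2,numpy as np
from scipy.spatial.transform import Rotation as R
F=np.diag([1.,-1,-1])
def campose(p,s=None):
    if "origin" in p: return R.from_quat(p["orientation"]).as_matrix(),np.array(p["origin"])
    T=np.array(p["tool_from_camera"]);Rt=R.from_quat(s["ee_rot"]).as_matrix()
    return Rt@T[:3,:3],Rt@T[:3,3]+s["tcp_pos"]
def toworld(p,uv,z,s=None):
    Rc,o=campose(p,s)
    n=cv2.undistortPoints(np.array(uv,float).reshape(-1,1,2),p["K"],np.array(p["distortion"])).reshape(-1,2)
    d=(Rc@F@np.c_[n,np.ones(len(n))].T).T
    return o+d*((np.reshape(z,(-1,1))-o[2])/d[:,2:])
def topix(p,X,s=None):
    Rc,o=campose(p,s); c=(F@Rc.T@(np.atleast_2d(X)-o).T).T
    return cv2.projectPoints(c,np.zeros(3),np.zeros(3),p["K"],np.array(p["distortion"]))[0].reshape(-1,2)
def ik_rows(s,target,yaw):
    "shift in tool axes units 2cm to target; yaw = desired world angle of tool y (mod pi)"
    Rt=R.from_quat(s["ee_rot"]).as_matrix()
    v=Rt.T@(np.array(target)-s["tcp_pos"])/20
    cur=np.arctan2(Rt[1,1],Rt[0,1]); d=(yaw-cur+np.pi/2)%np.pi-np.pi/2
    return v,-np.degrees(d)/45   # tool z points down
E
python3 - <<'E'
from h import *
p=read_camera("top")
C={"big":(162,300,19),"small":(272,286,16),"thick_base":(424,303,13),"purA":(358,286,60),"purB":(455,240,60),"purC":(390,363,60),"thin":(508,281,40),"tubetop":(652,280,54),"flange":(272,140,69),"disc":(499,103,68),"tin":(735,133,60),"tape":(82,178,65),"tubebase":(640,287,0)}
for k,(u,v,z) in C.items(): print(k,toworld(p,[(150+u/2.2857,110+v/2.2857)],z).round(0)[0])
s=sense();Rt=R.from_quat(s["ee_rot"]).as_matrix();print(Rt.round(3))
w=read_camera("wrist");print(w["K"],w["distortion"],np.array(w["tool_from_camera"]).round(3))
E
```

```text
big [430. 277.  19.]
small [443. 152.  16.]
thick_base [419. -22.  13.]
purA [436.  51.  60.]
purB [485. -58.  60.]
purC [351.  18.  60.]
thin [ 439. -117.   40.]
tubetop [ 436. -275.   54.]
flange [603. 144.  69.]
disc [ 638. -112.   68.]
tin [ 598. -376.   60.]
tape [566. 358.  65.]
tubebase [ 432. -272.    0.]
[[ 0.951  0.31  -0.   ]
 [ 0.31  -0.951  0.   ]
 [ 0.    -0.    -1.   ]]
[[278.82759988   0.         316.07210786]
 [  0.         278.82759988 205.05972122]
 [  0.           0.           1.        ]] [-0.0331868  0.         0.         0.         0.       ] [[ 1.00000e-03  9.57000e-01  2.90000e-01  8.34890e+01]
 [ 1.00000e+00 -1.00000e-03  0.00000e+00 -9.63000e-01]
 [ 0.00000e+00  2.90000e-01 -9.57000e-01 -1.79237e+02]
 [ 0.00000e+00  0.00000e+00  0.00000e+00  1.00000e+00]]
```

```bash
r="0.92 -0.5 0.2 0 0 0 -1"; python3 -m crank '0.92 -0.5 0.2 0 0 0 -1;0.92 -0.5 0.2 0 0 0 -1;0.92 -0.5 0.2 0 0 0 -1;0.92 -0.5 0.2 0 0 0 -1;0.92 -0.5 0.2 0 0 0 -1;0.92 -0.5 0.2 0 0 0 -1;0.92 -0.5 0.2 0 0 0 -1;0.92 -0.5 0.2 0 0 0 -1;0.92 -0.5 0.2 0 0 0 -1;0.92 -0.5 0.2 0 0 0 -1;0.92 -0.5 0.2 0 0 0 -1;0.92 -0.5 0.2 0 0 0 -1;0.92 -0.5 0.2 0 0 0 -1;0.92 -0.5 0.2 0 0 0 -1;0.92 -0.5 0.2 0 0 0 -1;0.92 -0.5 0.2 0 0 0 -1;0.92 -0.5 0.2 0 0 0 -1;0.92 -0.5 0.2 0 0 0 -1;0 0 0 0 0 0 -1;0 0 0 0 0 0 -1'
cat >> h.py <<'E'
def look(name,labels):
    s=sense();w=read_camera("wrist");im=w["color"][:,:,::-1].copy()
    cv2.imwrite(f"pics/{name}.png",im)
    for l in labels:
        print(l,[(round(float(d["score"]),2),np.round(d["extent"],1).tolist()) for d in cut_out(l,w)][:4])
    print(s["tcp_pos"].round(1),s["qpos"].round(2),s["clock"])
    return s,w
E
python3 - <<'E'
from h import *
s,w=look("w1",["tube"])
print(topix(w,[[436,-275,54],[432,-272,0]],s))
E
```

```text
clock: 2.87
tcp_pos: [437.4, -272.5, 133.3]
ee_rot: [0.987, 0.158, -0.0, -0.0]
wrist_force: [-0.9, 0.3, -0.7]
gripper_width: 94.1
finger_force: 0.0
tube [(0.66, [318.8, 208.4, 45.4, 51.7])]
[ 437.4 -272.5  133.3] [-0.72  0.15  1.76 -0.    1.23  0.53] 2.8667
[[319.10142286 212.04173451]
 [315.11313098 199.77620974]]
```

View pics/w1.png

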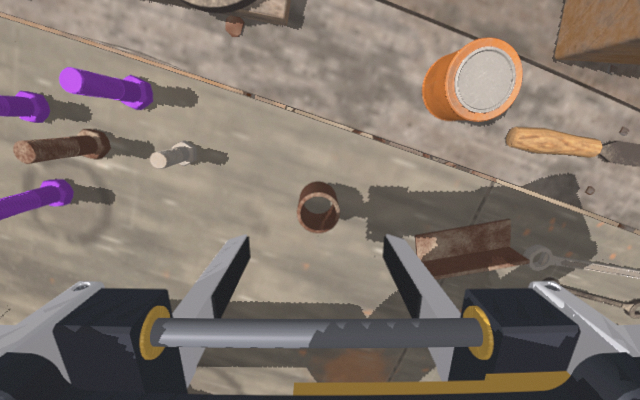

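The pipe stands upright between the fingers with its top ring centred near (320,213). An angle iron lies beside it at (465,245), with its near end about 100 px to the right.

```bash
python3 - <<'E'
from h import *
s=sense();w=read_camera("wrist")
print(toworld(w,[[320,213]],54,s).round(1), toworld(w,[[415,240],[418,285]],30,s).round(1), toworld(w,[[35,151],[98,144],[188,151]],[[87],[6],[6]],s).round(1))
t=toworld(w,[[320,213]],54,s)[0]; print(ik_rows(s,[t[0],t[1],15],np.radians(-72)))
E
```

```text
[[ 434.8 -277.4   54. ]] [[ 430.  -390.3   30. ]
 [ 378.4 -417.3   30. ]] [[ 423.2  -32.1   87. ]
 [ 419.9  -25.5    6. ]
 [ 442.8 -123.3    6. ]]
(array([-0.15667249,  0.14179875,  5.93414291]), np.float64(0.0007787595560423924))
```

```bash
python3 -m crank '-0.08 0.07 0.85 0 0 0 -1;-0.08 0.07 0.85 0 0 0 -1;0 0 0.85 0 0 0 -1;0 0 0.85 0 0 0 -1;0 0 0.85 0 0 0 -1;0 0 0.85 0 0 0 -1;0 0 0.83 0 0 0 -1;0 0 0 0 0 0 -0.5;0 0 0 0 0 0 0;0 0 0 0 0 0 1;0 0 0 0 0 0 1;0 0 0 0 0 0 1;0 0 0 0 0 0 1;0 0 0 0 0 0 1' 30
```

```text
clock: 4.18
tcp_pos: [435.5, -277.1, 15.6]
ee_rot: [0.988, 0.157, 0.0, 0.001]
wrist_force: [-0.1, -0.3, 0.2]
gripper_width: 50.5
finger_force: 0.0
```

```bash
python3 -m crank '0 0 0 0 0 0 1;0 0 0 0 0 0 1;0 0 0 0 0 0 1;0 0 0 0 0 0 1;0 0 -0.5 0 0 0 1;0 0 -1 0 0 0 1;0 0 -1 0 0 0 1;0 0 -1 0 0 0 1;0 0 -1 0 0 0 1;0 0 -1 0 0 0 1;0 0 -1 0 0 0 1;0 0 0 0 0 0 1;0 0 0 0 0 0 1'
python3 - <<'E'
from h import *
s=sense();print(s["gripper_width"],s["wrist_force"],s["tcp_pos"])
print(ik_rows(s,[603,144,160],np.radians(-72)))
E
```

```text
clock: 5.27
tcp_pos: [435.6, -277.4, 145.6]
ee_rot: [0.988, 0.157, 0.001, 0.001]
wrist_force: [-0.2, -1.0, -2.8]
gripper_width: 42.1
finger_force: 30.0
42.05379607835491 [-0.16375378 -0.9866145  -2.81125982] [ 435.60919157 -277.41096497  145.62039605]
(array([ 14.48343749, -17.44147838,  -0.74767189]), np.float64(0.0008359023413662373))
```

```bash
python3 -m crank '0.475 -0.87 0 0 0 0 1;0.475 -0.87 0 0 0 0 1;0.475 -0.87 0 0 0 0 1;0.475 -0.87 0 0 0 0 1;0.475 -0.87 0 0 0 0 1;0.475 -0.87 0 0 0 0 1;0.475 -0.87 0 0 0 0 1;0.475 -0.87 0 0 0 0 1;0.475 -0.87 0 0 0 0 1;0.475 -0.87 0 0 0 0 1;0.475 -0.87 0 0 0 0 1;0.475 -0.87 0 0 0 0 1;0.475 -0.87 0 0 0 0 1;0.475 -0.87 0 0 0 0 1;0.475 -0.87 0 0 0 0 1;0.475 -0.87 0 0 0 0 1;0.475 -0.87 0 0 0 0 1;0.475 -0.87 0 0 0 0 1;0.475 -0.87 0 0 0 0 1;0 0 0 0 0 0 1'
python3 - <<'E'
from h import *
s,w=look("w2",["flange","tube","disc"])
print(topix(w,[[603,144,69],[638,-112,68]],s))
E
```

```text
clock: 6.93
tcp_pos: [503.0, 96.4, 142.4]
ee_rot: [0.987, 0.158, -0.002, -0.001]
wrist_force: [-0.1, 0.1, -2.0]
gripper_width: 42.3
finger_force: 30.0
flange [(0.85, [303.5, 87.9, 130.7, 145.1]), (0.17, [258.9, 227.9, 30.1, 19.9])]
tube [(0.85, [316.3, 256.6, 77.0, 97.1]), (0.53, [466.1, 299.6, 39.8, 36.8])]
disc [(0.77, [549.2, 139.1, 128.5, 120.9]), (0.57, [301.6, 88.5, 133.9, 145.7])]
[503.   96.4 142.4] [0.02 0.14 1.76 0.   1.25 1.27] 6.9333
[[300.98171816  88.09958994]
 [578.68490735 146.38572941]]
```

View pics/w2.png

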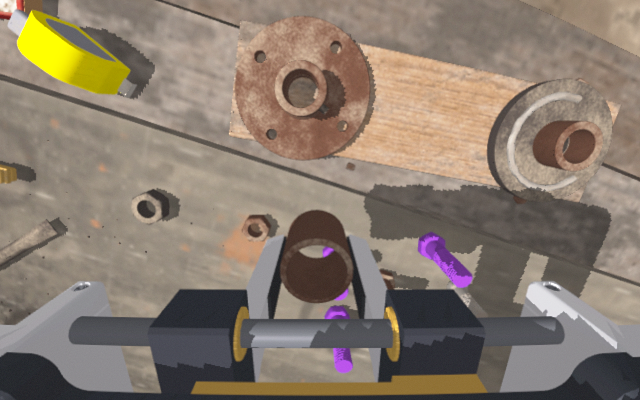

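The hub top on the flange is at (301,88) and the disc hub top at (577,146). The pipe is in the grip, the big nut is near (148,207) and the small nut near (257,228).

```bash
python3 - <<'E'
from h import *
s=sense();w=read_camera("wrist")
print(toworld(w,[[301,88],[577,146],[147,208],[257,228]],[69,68,19,16],s).round(1), topix(w,[[503,96.4,181]],s))
t=toworld(w,[[301,88]],69,s)[0]; t[2]=90; print(ik_rows(s,t,np.radians(-72)))
x0=cv2.imread("pics/w2.png")[185:250,110:300]; cv2.imwrite("pics/nuts.png",cv2.resize(x0,(798,273),interpolation=cv2.INTER_CUBIC))
E
```

```text
[[ 603.6  140.1   69. ]
 [ 637.7 -115.8   68. ]
 [ 430.4  275.9   19. ]
 [ 444.9  148.4   16. ]] [[311.80430134 271.42583518]]
(array([ 5.50883508, -0.69064199,  2.65524939]), np.float64(0.0004895471263078461))
```

View pics/nuts.png

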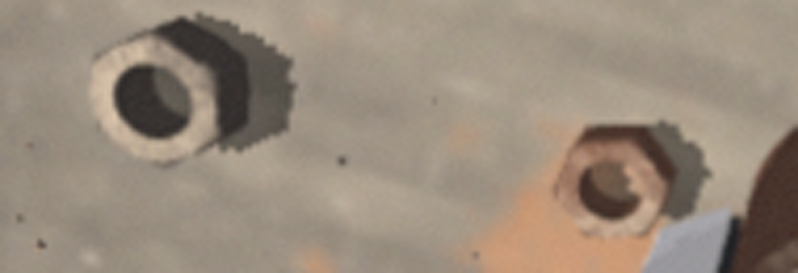

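```bash
python3 -m crank '0.91 -0.107 0 0 0 0 1;0.91 -0.107 0 0 0 0 1;0.91 -0.107 0 0 0 0 1;0.91 -0.107 0 0 0 0 1;0.91 -0.107 0 0 0 0 1;0.91 -0.107 0 0 0 0 1;0 0 0 0 0 0 1;0 0 0.7 0 0 0 1;0 0 0.7 0 0 0 1;0 0 0.7 0 0 0 1;0 0 0.3 0 0 0 1;0 0 0.2 0 0 0 1;0 0 0 0 0 0 1;0 0 0 0 0 0 1'
```

```text
clock: 8.35
tcp_pos: [604.3, 139.2, 93.3]
ee_rot: [0.988, 0.157, 0.0, 0.0]
wrist_force: [0.3, 0.7, -2.5]
gripper_width: 41.8
finger_force: 30.0
```

```bash
python3 -m crank '0 -0.17 0.1 0 0 0 1;0 0 0.15 0 0 0 1;0 0 0.1 0 0 0 1;0 0 0 0 0 0 1;0 0 0 0 0 0 1'; python3 -c "
from h import *
print(sense()['tcp_pos'],sense()['wrist_force'])"
```

```text
clock: 8.77
tcp_pos: [603.0, 142.9, 85.7]
ee_rot: [0.988, 0.157, -0.0, 0.0]
wrist_force: [0.1, 0.7, -3.7]
gripper_width: 41.7
finger_force: 30.0
[602.97424257 142.86232428  85.74267344] [ 0.05186853  0.66289264 -3.73750789]
```

```bash
python3 -m crank '0 0 0.05 0 0 0 1;0 0 0 0 0 0 1;0 0 0 0 0 0 1'; python3 - <<'E'
from h import *
print(sense()["tcp_pos"],sense()["wrist_force"])
for n in("scene","top"):
    p=read_camera(n);im=p["color"][:,:,::-1].copy()
    X=[[603,143,69],[603,143,123],[603,143,24]]
    print(n,topix(p,X).round(1))
    u,v=topix(p,X)[0].astype(int); 
    cv2.imwrite(f"pics/{n}1.png",cv2.resize(im[v-40:v+40,u-50:u+50],None,fx=4,fy=4,interpolation=cv2.INTER_CUBIC)); print(u-50,v-40)
a=cv2.imread("pics/scene1.png");b=cv2.imread("pics/top1.png");cv2.imwrite("pics/st1.png",np.hstack([a,b]))
E
```

```text
clock: 9.02
tcp_pos: [603.1, 142.7, 84.8]
ee_rot: [0.988, 0.157, -0.0, 0.0]
wrist_force: [0.1, 0.5, -3.7]
gripper_width: 42.0
finger_force: 30.0
[603.11781726 142.74638398  84.82855012] [ 0.06522225  0.54634226 -3.7017417 ]
scene [[268.6 205.4]
 [267.3 188. ]
 [269.6 219.2]]
218 165
top [[269.5 171.1]
 [266.9 166.4]
 [271.5 174.6]]
219 131
```

View pics/st1.png

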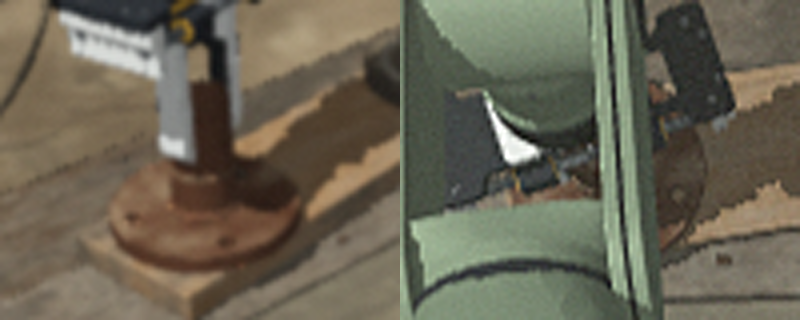

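In the scene crop the pipe sits over the hub, with its right edge at 226 against 228 for the hub. The force shows no contact yet, so I'll lower it slightly.

```bash
python3 -m crank '0 0 0.05 0 0 0 1;0 0 0 0 0 0 1;0 0 0 0 0 0 1'; python3 -m crank '0 0 0.05 0 0 0 1;0 0 0 0 0 0 1;0 0 0 0 0 0 1'
```

```text
clock: 9.37
tcp_pos: [603.4, 142.8, 84.0]
ee_rot: [0.988, 0.157, 0.0, 0.0]
wrist_force: [-0.6, -0.6, -1.4]
gripper_width: 42.2
finger_force: 30.0
clock: 9.62
tcp_pos: [603.4, 142.8, 84.0]
ee_rot: [0.988, 0.157, 0.0, 0.0]
wrist_force: [-2.1, -1.3, 5.0]
gripper_width: 42.4
finger_force: 30.0
```

```bash
python3 -m crank '0 0 -0.04 0 0 0 1;0 0 0 0 0 0 0.2;0 0 0 0 0 0 0;0 0 0 0 0 0 -0.2;0 0 0 0 0 0 -0.4;0 0 0 0 0 0 -0.4;0 0 0 0 0 0 -0.4;0 0 0 0 0 0 -0.4;0 0 -0.5 0 0 0 -0.4;0 0 -1 0 0 0 -0.4;0 0 -1 0 0 0 -0.4;0 0 -1 0 0 0 -0.4;0 0 -1 0 0 0 -0.4;-1 0 0 0 0 0 -0.4;-1 0 0 0 0 0 -0.4;-1 0 0 0 0 0 -0.4;0 0 0 0 0 0 -0.4'
python3 - <<'E'
from h import *
s,w=look("w3",["tube","flange","big_nut","small_nut"])
print(topix(w,[[603,143,123],[603,143,69],[430,277,19],[444,150,16]],s))
E
```

```text
clock: 11.03
tcp_pos: [543.2, 123.7, 174.1]
ee_rot: [0.988, 0.157, -0.001, 0.0]
wrist_force: [0.1, -0.6, 0.3]
gripper_width: 65.6
finger_force: 0.0
tube [(0.56, [318.0, 146.3, 49.7, 52.3])]
flange [(0.88, [314.9, 135.1, 114.3, 120.4])]
big_nut [(0.64, [179.4, 232.1, 29.6, 38.1])]
small_nut [(0.76, [278.8, 251.5, 19.2, 25.4])]
[543.2 123.7 174.1] [ 0.07  0.2   1.62 -0.    1.33  1.32] 11.0333
[[317.53121295 147.06090598]
 [317.2861481  142.0516503 ]
 [178.68419092 235.63109871]
 [275.1488846  252.98613728]]
```

View pics/w3.png

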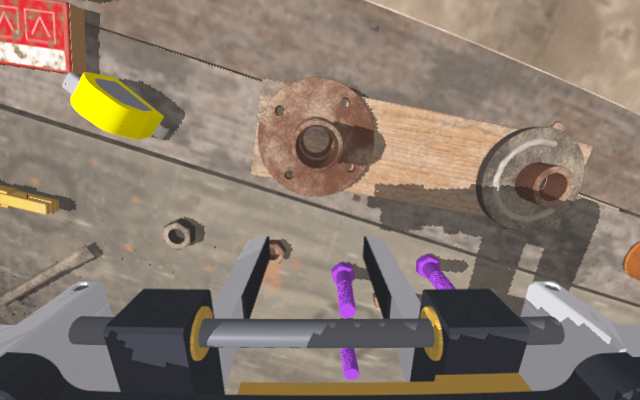

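The pipe stands on the hub with its ring centred near (319,146), concentric with the flange. The big nut is at (179,233). I'll check the centring numerically by ellipse fits.

```bash
python3 - <<'E'
from h import *
s=sense();w=read_camera("wrist")
m=cut_out("flange",w)[0]["pixels"].astype(np.uint8);
t=cut_out("tube",w)[0]["pixels"].astype(np.uint8)
from scipy.optimize import least_squares
def hull(mask): return cv2.convexHull(max(cv2.findContours(mask,0,1)[0],key=cv2.contourArea)).reshape(-1,2)
a=np.linspace(0,2*np.pi,60)
def sil(x,y,r,z0,z1): 
    P=np.vstack([np.c_[x+r*np.cos(a),y+r*np.sin(a),0*a+z] for z in (z0,z1)])
    return cv2.convexHull(topix(w,P,s).astype(np.float32)).reshape(-1,1,2)
def fit(mask,r,z0,z1,g):
    h=hull(mask)
    f=lambda q:[cv2.pointPolygonTest(sil(q[0],q[1],r,z0,z1),(float(u),float(v)),True) for u,v in h]
    o=least_squares(f,g,diff_step=1e-3,loss="soft_l1"); return o.x.round(1),np.abs(o.fun).mean().round(2)
print(fit(m|t,65,24,37,[603,143]), fit(t,21.5,69,123,[603,143]))
d=cut_out("disc",w)[0]["pixels"].astype(np.uint8); print(fit(d,62,24,38,[638,-114]))
print(toworld(w,[[319,147]],123,s))
s0=s; v=ik_rows(s,[430,277,120],0); print(v)
E
```

```text
(array([602.6, 144.5]), np.float64(0.27)) (array([603.2, 143.2]), np.float64(0.68))
(array([ 638.3, -113.3]), np.float64(0.68))
[[607.64160045 142.58578404 123.        ]]
(array([-3.21745637, -9.07197379,  2.70251021]), np.float64(-1.5992212602913471))
```

```bash
python3 -m crank '-0.32 -0.9 0.27 0 0 0 -0.4;-0.32 -0.9 0.27 0 0 0 -0.4;-0.32 -0.9 0.27 0 0 0 -0.4;-0.32 -0.9 0.27 0 0 0 -0.4;-0.32 -0.9 0.27 0 0 0 -0.4;-0.32 -0.9 0.27 0 0 0 -0.4;-0.32 -0.9 0.27 0 0 0 -0.4;-0.32 -0.9 0.27 0 0 0 -0.4;-0.32 -0.9 0.27 0 0 0 -0.4;-0.32 -0.9 0.27 0 0 0 -0.4;0 0 0 0 0 0 -0.4;0 0 0 0 0 0 -0.4'
cat >> h.py <<'E'
from scipy.optimize import least_squares
def hexfit(w,s,mask,af,h,g):
    "silhouette fit of hexagonal prism -> x,y,yaw of own x"
    c=cv2.convexHull(max(cv2.findContours(mask.astype(np.uint8),0,1)[0],key=cv2.contourArea)).reshape(-1,2)
    r=af/np.sqrt(3); best=None
    def f(q):
        a=q[2]+np.radians(30+60*np.arange(6))
        P=np.vstack([np.c_[q[0]+r*np.cos(a),q[1]+r*np.sin(a),0*a+z] for z in (0,h)])
        k=cv2.convexHull(topix(w,P,s).astype(np.float32)).reshape(-1,1,2)
        return [cv2.pointPolygonTest(k,(float(u),float(v)),True) for u,v in c]
    for y in np.radians(np.arange(0,60,10)):
        o=least_squares(f,[*g,y],x_scale=[1,1,.05],diff_step=1e-3,loss="soft_l1")
        if best is None or o.cost<best.cost: best=o
    return best.x[:2].round(1),np.degrees(best.x[2])%60,np.abs(best.fun).mean().round(2)
E
python3 - <<'E'
from h import *
s,w=look("w4",["big_nut"])
d=cut_out("big_nut",w)[0];print(hexfit(w,s,d["pixels"],36,19,[430,277]))
im=cv2.imread("pics/w4.png");u,v=map(int,d["extent"][:2]);print(u,v)
cv2.imwrite("pics/w4c.png",cv2.resize(im[v-40:v+40,u-50:u+50],None,fx=5,fy=5,interpolation=cv2.INTER_CUBIC))
E
```

```text
clock: 12.48
tcp_pos: [429.1, 275.9, 119.3]
ee_rot: [0.987, 0.158, -0.0, 0.0]
wrist_force: [0.2, -0.0, 0.5]
gripper_width: 65.9
finger_force: 0.0
big_nut [(0.86, [314.5, 200.1, 32.3, 45.1])]
[429.1 275.9 119.3] [ 0.4   0.16  1.79 -0.    1.2   1.66] 12.4833
(array([428.3, 279.7]), np.float64(43.418515924054695), np.float64(0.52))
314 200
```

View pics/w4c.png

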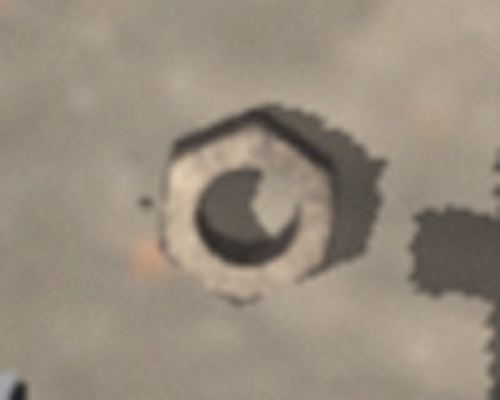

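The nut's flats are nearly vertical in the picture (left 165, right 330 of the crop), tilted about 5° clockwise. This agrees with the fitted yaw, so I turn +0.10.

```bash
python3 -m crank '0.04 -0.12 0.8 0 0 0.1 -0.4;0 0 0.8 0 0 0 -0.4;0 0 0.8 0 0 0 -0.4;0 0 0.8 0 0 0 -0.4;0 0 0.8 0 0 0 -0.4;0 0 0.8 0 0 0 -0.4;0 0 0.5 0 0 0 -0.4;0 0 0.3 0 0 0 -0.4;0 0 0 0 0 0 -0.4;0 0 0 0 0 0 -0.4'
```

```text
clock: 13.47
tcp_pos: [430.1, 278.0, 8.0]
ee_rot: [0.993, 0.118, 0.0, -0.0]
wrist_force: [-0.6, 0.2, 0.4]
gripper_width: 65.9
finger_force: 0.0
```

```bash
python3 -m crank '0 0 0.2 0 0 0 -0.4;0 0 0 0 0 0 0.1;0 0 0 0 0 0 0.4;0 0 0 0 0 0 1;0 0 0 0 0 0 1;0 0 0 0 0 0 1;0 0 0 0 0 0 1;0 0 0 0 0 0 1;0 0 0 0 0 0 1;0 0 0 0 0 0 1;0 0 0 0 0 0 1' 25; python3 -c "
from h import *
s=sense();print(s['tcp_pos'],s['qpos'])"
```

```text
clock: 14.38
tcp_pos: [429.6, 278.3, 3.9]
ee_rot: [0.993, 0.118, 0.0, -0.0]
wrist_force: [-1.2, 1.6, 3.2]
gripper_width: 35.3
finger_force: 25.0
[429.6061409  278.28894902   3.91463948] [4.05448763e-01 3.39578867e-01 1.84865365e+00 2.75427814e-04
 9.53043612e-01 1.73983136e+00]
```

```bash
python3 -m crank '0 0 -0.5 0 0 0 1;0 0 -1 0 0 0 1;0 0 -1 0 0 0 1;0 0 -1 0 0 0 1;0 0 -1 0 0 0 1;0 0 -1 0 0 0 1;0 0 -1 0 0 0 1;0.3 0.4 -1 0 0 0 1;0.66 0.82 -0.5 0 0 0 1;0.66 0.82 0 0 0 0 1;0.66 0.82 0 0 0 0 1;0.66 0.82 0 0 0 0 1;0.66 0.82 0 0 0 0 1;0.66 0.82 0 0 0 0 1;0.66 0.82 0 0 0 0 1;0.66 0.82 0 0 0 0 1;0.66 0.82 0 0 0 0 1;0.6 0.82 0 0 0 0 1;0 0 0 0 0 0 1;0 0 0 0 0 0 1'
python3 - <<'E'
from h import *
s=sense();print(s["tcp_pos"],ik_rows(s,[603.3,143,127.5],0)[0])
E
```

```text
clock: 16.05
tcp_pos: [602.7, 142.1, 163.3]
ee_rot: [0.993, 0.117, -0.001, -0.0]
wrist_force: [-0.1, -0.0, -2.1]
gripper_width: 35.0
finger_force: 25.0
[602.71351128 142.07403745 163.34909585] [ 0.04134867 -0.03770454  1.79241911]
```

```bash
python3 -m crank '0.04 -0.04 0.5 0 0 0 1;0 0 0.5 0 0 0 1;0 0 0.4 0 0 0 1;0 0 0.2 0 0 0 1;0 0 0.1 0 0 0 1;0 0 0 0 0 0 1;0 0 0 0 0 0 1'
```

```text
clock: 16.63
tcp_pos: [603.3, 144.1, 129.6]
ee_rot: [0.993, 0.118, 0.0, 0.0]
wrist_force: [-0.2, -0.4, -0.3]
gripper_width: 35.1
finger_force: 25.0
```

```bash
python3 -m crank '0 0.04 0.05 0 0 0 1;0 0 0 0 0 0 1;0 0 0 0 0 0 1';python3 -m crank '0 0 0.06 0 0 0 1;0 0 0 0 0 0 1;0 0 0 0 0 0 1'
```

```text
clock: 16.88
tcp_pos: [603.9, 143.0, 129.1]
ee_rot: [0.993, 0.118, 0.0, 0.0]
wrist_force: [-0.5, -0.7, -1.3]
gripper_width: 35.3
finger_force: 25.0
clock: 17.13
tcp_pos: [603.5, 143.0, 127.4]
ee_rot: [0.993, 0.118, -0.0, -0.0]
wrist_force: [-0.2, 0.0, -1.2]
gripper_width: 35.3
finger_force: 25.0
```

```bash
python3 -m crank '0 0 0.04 0 0 0 1;0 0 0 0 0 0 1;0 0 0 0 0 0 1';python3 -m crank '0 0 0.04 0 0 0 1;0 0 0 0 0 0 1;0 0 0 0 0 0 1'
```

```text
clock: 17.38
tcp_pos: [603.5, 143.1, 126.6]
ee_rot: [0.993, 0.118, -0.0, -0.0]
wrist_force: [-1.1, 1.0, -0.9]
gripper_width: 35.3
finger_force: 25.0
clock: 17.63
tcp_pos: [603.8, 143.1, 126.1]
ee_rot: [0.993, 0.118, 0.0, 0.0]
wrist_force: [-0.3, -0.2, 0.8]
gripper_width: 35.0
finger_force: 25.0
```

```bash
python3 -m crank '0 0 0 0 0 0 0.2;0 0 0 0 0 0 0;0 0 0 0 0 0 -0.2;0 0 0 0 0 0 -0.4;0 0 0 0 0 0 -0.4;0 0 0 0 0 0 -0.4;0 0 0 0 0 0 -0.4;0 0 -0.5 0 0 0 -0.4;0 0 -1 0 0 0 -0.4;0 0 -1 0 0 0 -0.4;-0.9 -0.26 0 0 0 0 -0.4;-0.9 -0.26 0 0 0 0 -0.4;-0.9 -0.26 0 0 0 0 -0.4;-0.9 -0.26 0 0 0 0 -0.4;-0.9 -0.26 0 0 0 0 -0.4;-0.9 -0.26 0.5 0 0 0 -0.4;-0.9 -0.26 1 0 0 0 -0.4;-0.9 -0.26 1 0 0 0 -0.4;-0.5 -0.12 0.5 0 0 0 -0.4;0 0 0 0 0 0 -0.4'
python3 - <<'E'
from h import *
s,w=look("w5",["small_nut","big_nut","tube","flange"])
D=cut_out("small_nut",w)
for d in D[:2]: print(hexfit(w,s,d["pixels"],30,16,[444,149]))
print(topix(w,[[603.3,143,142]],s))
E
```

```text
clock: 19.3
tcp_pos: [439.2, 149.6, 113.7]
ee_rot: [0.993, 0.118, -0.003, 0.0]
wrist_force: [-0.5, -0.3, -0.6]
gripper_width: 66.3
finger_force: 0.0
small_nut [(0.69, [317.3, 199.7, 34.0, 30.5]), (0.64, [609.5, 70.2, 60.9, 140.3])]
big_nut [(0.86, [403.6, 6.5, 46.2, 12.9])]
tube [(0.64, [391.1, 23.0, 85.0, 44.4])]
flange [(0.74, [369.4, 54.5, 156.9, 109.0])]
[439.2 149.6 113.7] [0.14 0.08 1.89 0.   1.18 1.48] 19.3
(array([441.8, 153.9]), np.float64(24.782609402772614), np.float64(0.39))
(array([642.5, -84.6]), np.float64(47.33492677469761), np.float64(32.18))
[[417.5602372  -48.45104685]]
```

View pics/w5.png

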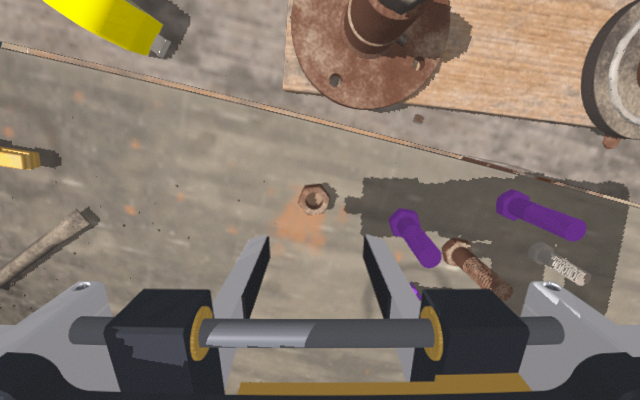

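The small nut is at (317,200), clear of everything. The pipe stack at (391,23) looks straight.

```bash
python3 -m crank '0.19 -0.08 0 0 0 0.139 -0.4;0 0 0.5 0 0 0.139 -0.4;0 0 0.8 0 0 0.139 -0.4;0 0 0.8 0 0 0 -0.4;0 0 0.8 0 0 0 -0.4;0 0 0.8 0 0 0 -0.4;0 0 0.8 0 0 0 -0.4;0 0 0.5 0 0 0 -0.4;0 0 0.3 0 0 0 -0.4;0 0 0 0 0 0 -0.4;0 0 0 0 0 0 -0.4'
```

```text
clock: 20.52
tcp_pos: [447.5, 152.3, 10.2]
ee_rot: [0.999, -0.046, 0.0, -0.0]
wrist_force: [-0.0, -0.6, 0.2]
gripper_width: 66.4
finger_force: 0.0
```

```bash
python3 -m crank '-0.2 0 0.15 0 0 0 -0.4;0 0 0.15 0 0 0 -0.4;0 0 0 0 0 0 0.1;0 0 0 0 0 0 0.4;0 0 0 0 0 0 1;0 0 0 0 0 0 1;0 0 0 0 0 0 1;0 0 0 0 0 0 1;0 0 0 0 0 0 1;0 0 0 0 0 0 1;0 0 0 0 0 0 1;0 0 0 0 0 0 1' 25; python3 - <<'E'
from h import *
s=sense();print(s["tcp_pos"],s["gripper_width"],s["finger_force"],ik_rows(s,[638.2,-114,120],0)[0])
E
```

```text
clock: 21.52
tcp_pos: [443.0, 152.6, 4.0]
ee_rot: [0.999, -0.046, 0.0, -0.0]
wrist_force: [0.0, 0.8, 1.1]
gripper_width: 29.1
finger_force: 24.8
[442.98566704 152.63866345   3.96717026] 29.076344899299034 24.759686132892966 [10.93650116 12.38619423 -5.80053535]
```

```bash
python3 -m crank '0 0 -0.5 0 0 0 1;0 0 -1 0 0 0 1;0 0 -1 0 0 0 1;0 0 -1 0 0 0 1;0 0 -1 0 0 0 1;0 0 -1 0 0 0 1;0 0 -1 0 0 0 1;0.84 0.95 -0.5 0 0 0 1;0.84 0.95 0 0 0 0 1;0.84 0.95 0 0 0 0 1;0.84 0.95 0 0 0 0 1;0.84 0.95 0 0 0 0 1;0.84 0.95 0 0 0 0 1;0.84 0.95 0 0 0 0 1;0.84 0.95 0 0 0 0 1;0.84 0.95 0 0 0 0 1;0.84 0.95 0 0 0 0 1;0.84 0.95 0 0 0 0 1;0.84 0.95 0 0 0 0 1;0.84 0.95 0 0 0 0 1' && python3 -m crank '0 0 0 0 0 0 1;0 0 0 0 0 0 1;0 0 0 0 0 0 1'
python3 - <<'E'
from h import *
s=sense();print(s["tcp_pos"],s["gripper_width"],ik_rows(s,[638.2,-114,76],0)[0])
E
```

```text
clock: 23.18
tcp_pos: [638.1, -114.3, 144.1]
ee_rot: [0.999, -0.046, -0.0, -0.0]
wrist_force: [0.0, 0.3, -1.3]
gripper_width: 29.4
finger_force: 24.8
clock: 23.43
tcp_pos: [637.1, -112.7, 143.7]
ee_rot: [0.999, -0.046, -0.001, -0.0]
wrist_force: [0.2, 0.3, -0.5]
gripper_width: 29.2
finger_force: 24.8
[ 637.08305363 -112.72737132  143.66111257] 29.17107740126109 [0.06604312 0.06069881 3.38292584]
```

```bash
python3 -m crank '0.05 0.04 0.8 0 0 0 1;0 0 0.8 0 0 0 1;0 0 0.8 0 0 0 1;0 0 0.5 0 0 0 1;0 0 0.3 0 0 0 1;0 0 0.18 0 0 0 1;0 0 0 0 0 0 1;0 0 0 0 0 0 1;0 0 0 0 0 0 1'; python3 -m crank '0 0 0.1 0 0 0 1;0 0 0 0 0 0 1;0 0 0 0 0 0 1'
```

```text
clock: 24.18
tcp_pos: [639.6, -114.3, 77.4]
ee_rot: [0.999, -0.046, 0.001, 0.0]
wrist_force: [1.9, 0.5, -0.3]
gripper_width: 29.6
finger_force: 24.8
clock: 24.43
tcp_pos: [638.9, -114.2, 74.5]
ee_rot: [0.999, -0.046, 0.0, 0.0]
wrist_force: [0.1, -0.0, -0.1]
gripper_width: 29.6
finger_force: 24.8
```

```bash
python3 -m crank '-0.03 0 0.06 0 0 0 1;0 0 0 0 0 0 1;0 0 0 0 0 0 1'; python3 -m crank '0 0 0.06 0 0 0 1;0 0 0 0 0 0 1;0 0 0 0 0 0 1'; python3 -m crank '0 0 0.05 0 0 0 1;0 0 0 0 0 0 1;0 0 0 0 0 0 1'
```

```text
clock: 24.68
tcp_pos: [638.0, -114.1, 72.9]
ee_rot: [0.999, -0.046, -0.0, -0.0]
wrist_force: [0.2, 0.9, -0.9]
gripper_width: 29.4
finger_force: 24.8
clock: 24.93
tcp_pos: [638.1, -114.1, 71.7]
ee_rot: [0.999, -0.046, -0.0, -0.0]
wrist_force: [0.9, -1.5, -0.3]
gripper_width: 29.9
finger_force: 24.8
clock: 25.18
tcp_pos: [638.3, -114.1, 71.5]
ee_rot: [0.999, -0.046, 0.0, 0.0]
wrist_force: [-2.0, -0.6, 3.6]
gripper_width: 29.5
finger_force: 24.8
```

```bash
python3 -m crank '0 0 -0.03 0 0 0 0.3;0 0 0 0 0 0 0.1;0 0 0 0 0 0 -0.1;0 0 0 0 0 0 -0.1;0 0 0 0 0 0 -0.1;0 0 0 0 0 0 -0.1;0 0 -0.5 0 0 0 -0.1;0 0 -1 0 0 0 -0.1;0 0 -1 0 0 0 -0.1;0 0 -1 0 0 0 -0.1;-0.86 -0.26 -0.5 0 0 0 -0.1;-0.86 -0.26 0 0 0 0 -0.1;-0.86 -0.26 0 0 0 0 -0.1;-0.86 -0.26 0 0 0 0 -0.1;-0.86 -0.26 0 0 0 0 -0.1;-0.86 -0.26 0 0 0 0 -0.1;-0.86 -0.26 0 0 0 0 -0.1;-0.86 -0.26 0 0 0 0 -0.1;0 0 0 0 0 0 -0.1;0 0 0 0 0 0 -0.1'
python3 - <<'E'
from h import *
s,w=look("w6",["small_nut","thick_bolt"])
print(topix(w,[[638,-114,84],[638.2,-114,68],[603.3,143.2,142],[421,-25,0],[421,-25,87]],s))
E
```

```text
clock: 26.85
tcp_pos: [505.1, -60.1, 152.3]
ee_rot: [0.999, -0.045, 0.001, 0.0]
wrist_force: [-0.1, -0.7, 0.1]
gripper_width: 51.2
finger_force: 0.0
small_nut [(0.92, [368.4, 54.5, 43.5, 45.6])]
thick_bolt [(0.96, [267.0, 330.8, 29.4, 61.3]), (0.94, [315.7, 219.8, 31.8, 50.2]), (0.79, [225.2, 262.6, 45.1, 50.9]), (0.64, [291.5, 278.0, 32.7, 55.3])]
[505.1 -60.1 152.3] [-0.29  0.12  1.76 -0.    1.26  1.37] 26.85
[[368.28780271  51.47091899]
 [364.92159872  55.66812531]
 [  8.86250487 130.29207915]
 [295.46227158 255.91414046]
 [289.54114043 295.30366412]]
```

View pics/w6.png

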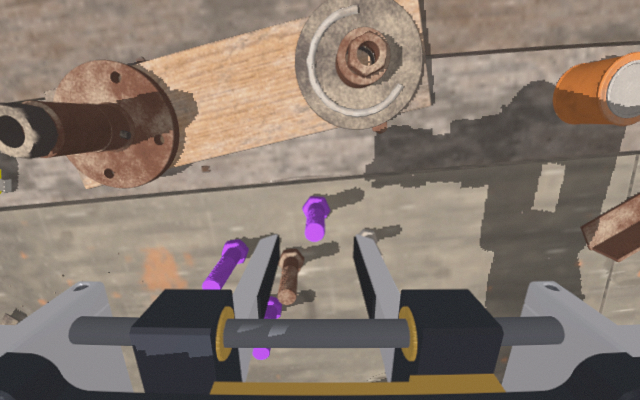

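The small nut sits centred on the disc hub (368,55) and the big nut lies on the pipe (12,130). The brown bolt's base is at (293,255) and its top at (287,297), between the purple ones.

```bash
python3 -m crank '-0.87 -0.29 0 0 0 0 -0.1;-0.87 -0.29 0 0 0 0 -0.1;-0.87 -0.29 0 0 0 0 -0.1;-0.87 -0.29 0 0 0 0 -0.1;-0.87 -0.29 0 0 0 0 -0.1;0 0 0 0 0 0 -0.1;0 0 0 0 0 0 -0.1;0 0 0 0 0 0 -0.1'
python3 - <<'E'
from h import *
s,w=look("w7",["thick_bolt","thin_bolt"])
print(topix(w,[[421,-25,0],[421,-25,13],[421,-25,87]],s))
im=cv2.imread("pics/w7.png");cv2.imwrite("pics/w7c.png",cv2.resize(im[120:280,200:430],None,fx=3,fy=3,interpolation=cv2.INTER_CUBIC))
E
```

```text
clock: 27.67
tcp_pos: [422.5, -23.9, 152.0]
ee_rot: [0.999, -0.046, 0.001, 0.0]
wrist_force: [0.4, 0.1, -0.7]
gripper_width: 51.9
finger_force: 0.0
thick_bolt [(0.76, [343.6, 137.6, 29.7, 30.7]), (0.72, [311.6, 207.2, 26.1, 42.9]), (0.66, [287.6, 269.4, 28.3, 54.2]), (0.56, [242.6, 195.1, 45.3, 45.7])]
thin_bolt [(0.78, [400.4, 174.4, 32.9, 30.0]), (0.7, [312.9, 205.7, 26.3, 45.5]), (0.66, [79.5, 24.7, 95.2, 49.4])]
[422.5 -23.9 152. ] [-0.26 -0.07  1.96 -0.    1.26  1.4 ] 27.6667
[[317.21904367 192.87784176]
 [317.27196334 195.59255231]
 [317.67011572 216.03160659]]
```

View pics/w7c.png

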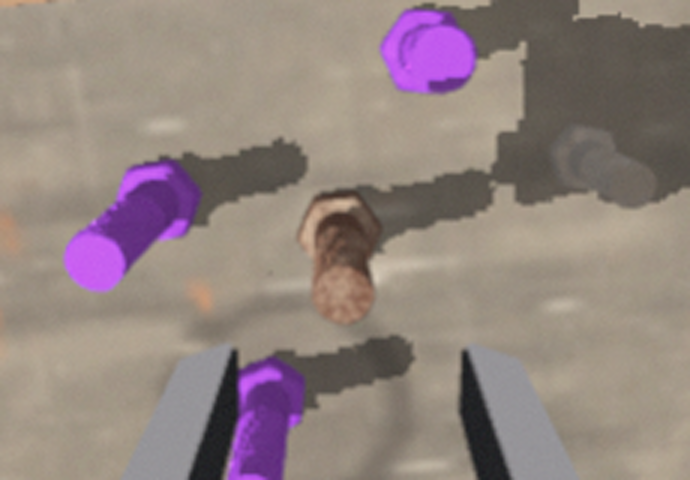

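The brown bolt's head is at (313,197) and its top at (314,218) in the full picture. Both fingers pass clear of the purple bolts.

```bash
python3 -m crank '-0.19 -0.13 0 0 0 0 -0.1;0 0 0.8 0 0 0 -0.1;0 0 0.8 0 0 0 -0.1;0 0 0.8 0 0 0 -0.1;0 0 0.8 0 0 0 -0.1;0 0 0.8 0 0 0 -0.1;0 0 0.8 0 0 0 -0.1;0 0 0.5 0 0 0 -0.1;0 0 0 0 0 0 -0.1;0 0 0 0 0 0 -0.1'
```

```text
clock: 28.65
tcp_pos: [417.1, -20.3, 45.2]
ee_rot: [0.999, -0.046, -0.001, -0.0]
wrist_force: [1.2, -0.3, -0.4]
gripper_width: 51.8
finger_force: 0.0
```

```bash
python3 - <<'E'
from h import *
s,w=look("w8",["thick_bolt"])
im=cv2.imread("pics/w8.png");cv2.imwrite("pics/w8c.png",cv2.resize(im[150:350,200:430],None,fx=2.5,fy=2.5))
E
```

```text
thick_bolt [(0.95, [204.6, 227.9, 85.1, 81.0]), (0.84, [314.9, 244.4, 40.6, 81.5]), (0.57, [275.8, 333.5, 44.9, 103.8]), (0.55, [368.1, 138.9, 61.8, 42.1])]
[417.1 -20.3  45.2] [-0.26  0.09  2.05  0.    1.    1.41] 28.65
```

View pics/w8c.png

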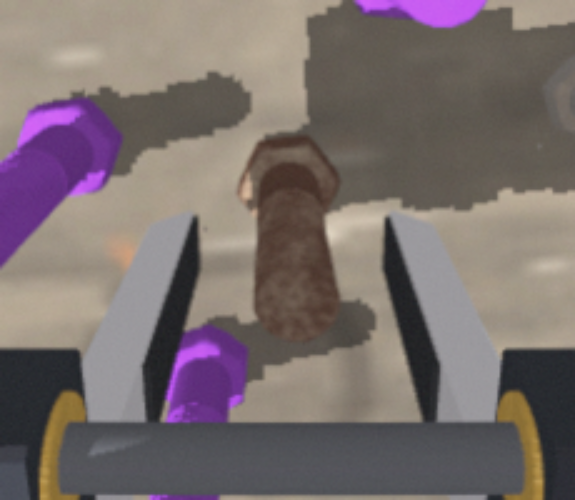

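The bolt is centred between the fingers, with its top at full-picture (319,270). Next I'll check the fore-aft offset.

```bash
python3 - <<'E'
from h import *
s=sense();w=read_camera("wrist")
print(toworld(w,[[319,268],[315.5,216]],[87,13],s),s["tcp_pos"])
E
```

```text
[[422.60651963 -22.23620052  87.        ]
 [427.95989739 -20.6700071   13.        ]] [418.33505495 -20.5946995   46.27462706]
```

```bash
python3 -m crank '0.2 0 0 0 0 0 -0.1;0 0 0 0 0 0 0.2;0 0 0 0 0 0 1;0 0 0 0 0 0 1;0 0 0 0 0 0 1;0 0 0 0 0 0 1;0 0 0 0 0 0 1;0 0 0 0 0 0 1;0 0 0 0 0 0 1' 35; python3 - <<'E'
from h import *
s,w=look("w9",["thick_bolt"])
print(s["gripper_width"],s["finger_force"],topix(w,[[s["tcp_pos"][0],s["tcp_pos"][1],87]],s))
E
```

```text
clock: 29.55
tcp_pos: [421.4, -20.4, 45.6]
ee_rot: [0.999, -0.046, -0.0, -0.0]
wrist_force: [0.6, 2.3, 2.8]
gripper_width: 19.4
finger_force: 34.9
thick_bolt [(0.95, [315.5, 252.2, 39.3, 81.3]), (0.89, [367.2, 146.7, 61.5, 47.5]), (0.64, [206.6, 233.2, 85.3, 82.2])]
[421.4 -20.4  45.6] [-0.25  0.09  2.05  0.    1.    1.41] 29.55
19.421153040047933 34.92943525314331 [[316.68658489 275.71449926]]
```

```bash
python3 -m crank '0 0 -0.5 0 0 0 1;0 0 -1 0 0 0 1;0 0 -1 0 0 0 1;0 0 -1 0 0 0 1;0 0 -1 0 0 0 1;0 0 -0.8 0 0 0 1;0.884 -0.246 0 0 0 0 1;0.884 -0.246 0 0 0 0 1;0.884 -0.246 0 0 0 0 1;0.884 -0.246 0 0 0 0 1;0.884 -0.246 0 0 0 0 1;0.884 -0.246 0 0 0 0 1;0.884 -0.246 0 0 0 0 1;0.884 -0.246 0 0 0 0 1;0.884 -0.246 0 0 0 0 1;0.884 -0.246 0 0 0 0 1;0.884 -0.246 0 0 0 0 1;0 0 0 0 0 0 1;0 0 0 0 0 0 1;0 0 0 0 0 0 1'
python3 - <<'E'
from h import *
s=sense();print(s["tcp_pos"],s["gripper_width"],ik_rows(s,[620,15.5,74],0)[0])
E
```

```text
clock: 31.32
tcp_pos: [618.7, 15.2, 150.8]
ee_rot: [0.999, -0.046, -0.001, 0.0]
wrist_force: [-0.3, -1.0, -2.7]
gripper_width: 19.5
finger_force: 34.9
[618.65680624  15.18078897 150.81842014] 19.452204191095102 [ 0.07442349 -0.02441149  3.84074271]
```

```bash
python3 -m crank '0.06 -0.02 0.8 0 0 0 1;0 0 0.8 0 0 0 1;0 0 0.8 0 0 0 1;0 0 0.7 0 0 0 1;0 0 0.4 0 0 0 1;0 0 0.3 0 0 0 1;0 0 0 0 0 0 1;0 0 0 0 0 0 1;0 0 0 0 0 0 1'; python3 -m crank '0 0 0.1 0 0 0 1;0 0 0 0 0 0 1;0 0 0 0 0 0 1'
```

```text
clock: 32.07
tcp_pos: [622.0, 15.5, 76.7]
ee_rot: [0.999, -0.046, 0.001, 0.0]
wrist_force: [0.4, 0.3, -2.1]
gripper_width: 19.5
finger_force: 34.9
clock: 32.32
tcp_pos: [621.5, 15.7, 73.9]
ee_rot: [0.999, -0.046, 0.0, 0.0]
wrist_force: [0.0, -0.5, -2.6]
gripper_width: 19.7
finger_force: 34.9
```

```bash
python3 -m crank '-0.06 0 0.1 0 0 0 1;0 0 0 0 0 0 1;0 0 0 0 0 0 1'; python3 -m crank '0 0 0.07 0 0 0 1;0 0 0 0 0 0 1;0 0 0 0 0 0 1'; python3 -m crank '0 0 0.04 0 0 0 1;0 0 0 0 0 0 1;0 0 0 0 0 0 1'
```

```text
clock: 32.57
tcp_pos: [619.7, 15.9, 71.2]
ee_rot: [0.999, -0.046, -0.0, -0.0]
wrist_force: [-0.1, 0.2, -2.4]
gripper_width: 19.4
finger_force: 34.9
clock: 32.82
tcp_pos: [619.9, 15.8, 69.9]
ee_rot: [0.999, -0.046, -0.0, -0.0]
wrist_force: [0.4, -0.4, -2.0]
gripper_width: 19.4
finger_force: 34.9
clock: 33.07
tcp_pos: [620.2, 15.8, 69.7]
ee_rot: [0.999, -0.046, 0.0, -0.0]
wrist_force: [-0.7, -0.5, 0.5]
gripper_width: 19.4
finger_force: 34.9
```

Contact. I'll release, rise, retreat and look.

```bash
python3 -m crank '0 0 0 0 0 0 0.5;0 0 0 0 0 0 0.2;0 0 0 0 0 0 0;0 0 0 0 0 0 -0.1;0 0 0 0 0 0 -0.1;0 0 0 0 0 0 -0.1;0 0 -0.5 0 0 0 -0.1;0 0 -1 0 0 0 -0.1;0 0 -1 0 0 0 -0.1;0 0 -1 0 0 0 -0.1;0 0 -1 0 0 0 -0.1;-1 0 0 0 0 0 -0.1;-1 0 0 0 0 0 -0.1;-1 0 0 0 0 0 -0.1;-1 0 0 0 0 0 -0.1;-1 0 0 0 0 0 -0.1;-1 0 0 0 0 0 -0.1;0 0 0 0 0 0 -0.1;0 0 0 0 0 0 -0.1;0 0 0 0 0 0 -0.1'
python3 - <<'E'
from h import *
s,w=look("w10",["small_nut","big_nut","thick_bolt"])
print(topix(w,[[620.4,15.6,24],[620.4,15.6,111],[638.3,-113.5,84],[603,143.5,142]],s))
E
```

```text
clock: 34.73
tcp_pos: [501.8, 26.6, 160.2]
ee_rot: [0.999, -0.046, 0.001, 0.0]
wrist_force: [-0.5, 0.2, -0.3]
gripper_width: 51.8
finger_force: 0.0
small_nut [(0.96, [467.9, 42.6, 46.1, 43.4])]
big_nut [(0.84, [140.5, 109.8, 65.2, 65.7]), (0.26, [171.4, 109.8, 74.1, 57.7])]
thick_bolt [(0.9, [314.1, 85.0, 29.1, 41.4]), (0.7, [300.8, 255.1, 27.7, 54.1]), (0.62, [441.1, 59.2, 127.7, 118.4]), (0.59, [332.2, 302.6, 20.9, 32.0])]
[501.8  26.6 160.2] [-0.12  0.09  1.77  0.    1.28  1.54] 34.7333
[[316.52548384  85.72908818]
 [316.76469763  71.52869805]
 [469.77393273  40.19360381]
 [132.91446372 111.45787565]]
```

View pics/w10.png

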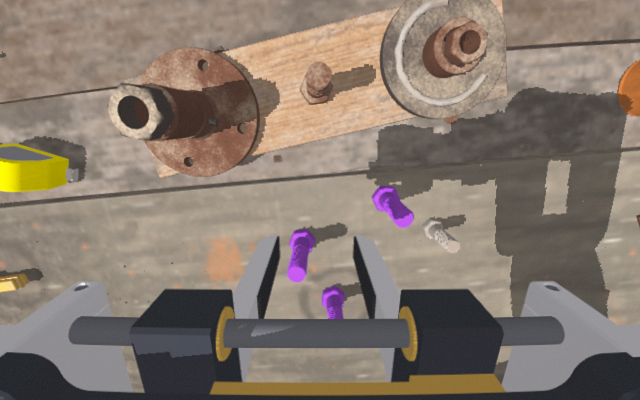

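All four parts stand where they should: bolt top at (319,72) against (317,72) predicted, small nut (468,43) and big nut (135,110). The thin bolt (440,234), tape and tin are undisturbed and the gripper is clear.

```bash
python3 -c "
from rig import *
print(sign_off())"
```

```text
the job is handed in; nothing more can be done
None
```

The job was handed in at about 35 s with all four parts placed, upright and within a few mm of centre by my camera estimates, and with the thinner bolt, tin and tape not moved. The rig returned no verdict.

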